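Rolling pin from behind the jars

ROBOT

A 6-joint arm with a two-finger parallel gripper is mounted at the origin on the work surface. World frame = base frame: x ahead of the robot, y to its left, z up, the work surface at z = 0. Lengths are in mm, angles in rad, forces in N, time in s.
With the tool pointing down it reaches from about 400 to 925 mm from the base axis. Payload 12.5 kg.
Tool frame: the origin (TCP) lies midway between the tips of the shut fingers; the grasp point (between the pads) lies 19 mm behind it; z points along the fingers, y is the line along which they close (so a half turn about z gives the same grasp; the last joint's range is limited). The gripper opens to 95 mm and grips with 3 to 60 N. Pads are 20 mm wide; open, the fingers measure 119 mm over their backs; the gripper's body (75 mm by 180 mm) begins 59 mm behind the grasp point.
Start: joints at [1.147, 0.491, 1.559, -0, 1.092, -0.106], TCP at [195.282, 593.727, 214.661] pointing down, gripper open.
Joint ranges: [-3.1, 3.1], [-0.84, 2.19], [0.05, 2.79], [-1.13, 4.28], [0.06, 2.93], [-2.69, 2.69]. Speed limits (rad/s): [2.22, 2.22, 2.79, 3.14, 3.14, 3.14].

INTERFACE

Orientations are given as [roll, pitch, yaw] about the fixed x, y, z axes, in that order (R = Rz(yaw) Ry(pitch) Rx(roll)).
In Python, from cell import * gives the robot as it stands.
- The arm moves only by the tool servo_tool, never from a script. Its argument "moves" is one flat list of numbers, 5 for each row, row after row: the shift along the world's x, y, z as a fraction of full scale, then the turn about the world's z as a fraction of full scale, then the opening, from 0 (shut) to 1 (fully open). A call has 1 to 12 rows; each row is the pose to reach, as a shift and turn from the pose commanded when the call began, turning the shorter way round; what a row does not reach only later rows make up. Full scale, the value 1, is 400 mm for a shift and 180 degrees for a turn. A row lasts 1/12 s, in which the tool goes at most 41.7 mm and 7.16 degrees, less where a joint would pass 70% of its speed; a pose out of reach is approached as far as the arm can. A call with a number of a shift or a turn outside -1 to 1 is refused whole. A call with a gripper value outside its range is refused whole. The fingers move at their own pace and stop on an object; the grip force is fixed at half the most. Time passes only in rows, so rows that repeat a pose let the fingers close. It gives the time, the measured TCP pose, the force, the opening and the grip force at its end, in the units of the state.
- state(): the state, without advancing time (a new reading comes with each control period).
- read_camera(name): name is "scene" or "top"; returns (picture, depth): 400x640x3 uint8, blue, green, red; 400x640 float32, mm along the optical axis (not along the pixel's ray), 0 where there is no reading.
- get_calibration(name): a dict with "K" (3x3 intrinsics, pixels), "k1" (the pictures are not rectified: a ray, as slopes to the right and down, at radius r is drawn at 1 + k1 r^2 times it, then the intrinsics apply), "R" (3x3) and "t" (3): a world point X has camera coordinates R X + t. Camera axes: x right, y down, z forward; pixel columns grow to the right and rows downward; lengths in mm; the calibration is good to about 2 mm. A picture is of the moment at which its call begins. get_calibration takes no time and is no camera call.
- job_done(): hands the job in; it is judged then, once.
The state is a dict: "t": time; "joints": joint angles; "qvel": joint speeds; "tau": joint torques, N m; "eef_pos": TCP position; "tcp_rot": TCP orientation; "ft_force": force on the tool from outside, world axes, zero at the start; "moment": the same for the moment, N m; "opening": opening from 0.0 (shut) to 1.0 (fully open); "grip_force": force on a finger pad.
Only numpy, scipy, OpenCV 4.12 (cv2) and the standard library are available. Lean on these libraries where they do the work, as an engineer would, in place of code of your own. Each camera call takes 0.05 s, during which the arm holds its last target. There are 200 camera calls.

TASK

I need the rolling pin that lies behind the three jars: first move all three jars out of the way, standing in the empty metal baking tray, then lay the pin centred in both notches of the dark wooden pin rest, and only after that put each jar back upright on the coaster of its own colour, well centred. Keep the jars upright all the time and set everything down rather than dropping it.

Things in the scene. Friction and masses are not known exactly. Their poses are not given: they have to be found in the camera images.
- red_jar: White ceramic jar with a red lid and red label band: an upright plain cylinder, 50 mm diameter, 125 mm tall including the 28 mm lid (which is also 50 mm wide and fixed on), about 220 g. Origin: centre of its underside; z up. It starts standing on the red coaster.
- blue_jar: White ceramic jar with a blue lid and blue label band: an upright plain cylinder, 50 mm diameter, 125 mm tall including the 28 mm lid (which is also 50 mm wide and fixed on), about 220 g. Origin: centre of its underside; z up. It starts standing on the blue coaster.
- yellow_jar: White ceramic jar with a yellow lid and yellow label band: an upright plain cylinder, 50 mm diameter, 125 mm tall including the 28 mm lid (which is also 50 mm wide and fixed on), about 220 g. Origin: centre of its underside; z up. It starts standing on the yellow coaster.
- red_coaster: Flat round red coaster, 60 mm diameter, 4 mm thick, with a 30 mm wide tab reaching 55 mm from the centre along -x (towards the robot), fixed on the stand; the jar belongs on the round part. Origin: centre of the round part, on its underside (12 mm above the counter); upper face 4 mm above that. Coasters are 64 mm apart centre to centre, in a row along the stand's y.
- blue_coaster: Flat round blue coaster, 60 mm diameter, 4 mm thick, with a 30 mm wide tab reaching 55 mm from the centre along -x (towards the robot), fixed on the stand; the jar belongs on the round part. Origin: centre of the round part, on its underside (12 mm above the counter); upper face 4 mm above that. Coasters are 64 mm apart centre to centre, in a row along the stand's y.
- yellow_coaster: Flat round yellow coaster, 60 mm diameter, 4 mm thick, with a 30 mm wide tab reaching 55 mm from the centre along -x (towards the robot), fixed on the stand; the jar belongs on the round part. Origin: centre of the round part, on its underside (12 mm above the counter); upper face 4 mm above that. Coasters are 64 mm apart centre to centre, in a row along the stand's y.
- pin: Small plain light-wood rolling pin: a cylinder 28 mm diameter, 230 mm long, about 110 g. Origin: its centre, on the axis; its y axis runs along its length (it may be rolled about that). It starts lying level in the cradle of the storage stand, behind the jars, its axis 44 mm above the counter and 55 mm behind the line of coaster centres.
- stand: Fixed green-painted storage stand, base 155 mm (x, from -90 to +65 mm) by 240 mm (y), 12 mm thick. Origin: on the base's underside, midway across y. The coasters lie on the base in a row along y at x = -30 mm; the pin cradle, two V-shaped supports 12 mm wide at y = -98 and +98 mm, is at x = +25 mm (farther from the robot). Between the supports the space below the pin is free down to the base.
- rest: Fixed dark-wood pin rest: base 210 mm (x) by 80 mm (y), 10 mm thick, with two 90-degree V supports, 12 mm wide, at x = -80 and +80 mm, open upwards, 52 mm across and 46 mm tall. Origin: centre of the base's underside. A pin lying in it runs along x, centred at y = 0, with its axis 44 mm above the origin.
- tray: Fixed bare-metal baking tray, 270 mm (x) by 120 mm (y) outside, 258 by 108 mm inside, its inner floor 6 mm above the counter, rim 16 mm high. Origin: centre of its underside; long side along x. Empty at the start.

How it is judged (in metres and radians):
On the way, in this order (a step that is already met when the one before it is completed fails the run):
1. all three jars stand released in the tray while the pin still lies in the stand (x of red_jar in the frame of tray between -0.112 and 0.112 m and y of red_jar in the frame of tray between -0.037 and 0.037 m and z of each of red_jar, blue_jar, yellow_jar in the frame of tray below 0.012 m and angle between each of red_jar, blue_jar, yellow_jar's own z axis and vertical below 0.1 rad and linear speed of each of red_jar, blue_jar, yellow_jar below 0.03 m/s and contact force between the fingers and red_jar below 0.1 N and x of blue_jar in the frame of tray between -0.112 and 0.112 m and y of blue_jar in the frame of tray between -0.037 and 0.037 m and contact force between the fingers and blue_jar below 0.1 N and x of yellow_jar in the frame of tray between -0.112 and 0.112 m and y of yellow_jar in the frame of tray between -0.037 and 0.037 m and contact force between the fingers and yellow_jar below 0.1 N and y of pin in the frame of stand between -0.03 and 0.03 m and x of pin in the frame of stand between 0.015 and 0.035 m and z of pin in the frame of stand below 0.05 m), for 0.2 s.
2. the pin lies released in the rest, while the jars still stand in the tray (x of red_jar in the frame of tray between -0.112 and 0.112 m and y of red_jar in the frame of tray between -0.037 and 0.037 m and z of each of red_jar, blue_jar, yellow_jar in the frame of tray below 0.012 m and angle between each of red_jar, blue_jar, yellow_jar's own z axis and vertical below 0.1 rad and linear speed of each of red_jar, blue_jar, yellow_jar, pin below 0.03 m/s and contact force between the fingers and red_jar below 0.1 N and x of blue_jar in the frame of tray between -0.112 and 0.112 m and y of blue_jar in the frame of tray between -0.037 and 0.037 m and contact force between the fingers and blue_jar below 0.1 N and x of yellow_jar in the frame of tray between -0.112 and 0.112 m and y of yellow_jar in the frame of tray between -0.037 and 0.037 m and contact force between the fingers and yellow_jar below 0.1 N and x of pin in the frame of rest between -0.015 and 0.015 m and y of pin in the frame of rest between -0.006 and 0.006 m and z of pin in the frame of rest below 0.048 m and angle between the y axis of pin and the x axis of rest, either way round below 0.12 rad and contact force between the fingers and pin below 0.1 N), for 0.2 s.
At the end, for the whole second after the job is handed in: Each jar stands upright and at rest on the coaster of its own colour, within 12 mm of its centre; the pin lies at rest down in both V supports of the pin rest, centred lengthwise to 15 mm; all released (horizontal distance between red_jar and red_coaster below 0.012 m and z of red_jar in the frame of red_coaster below 0.008 m and angle between each of red_jar, blue_jar, yellow_jar's own z axis and vertical below 0.08 rad and linear speed of each of red_jar, blue_jar, yellow_jar below 0.02 m/s and angular speed of each of red_jar, blue_jar, yellow_jar below 0.2 rad/s and horizontal distance between blue_jar and blue_coaster below 0.012 m and z of blue_jar in the frame of blue_coaster below 0.008 m and horizontal distance between yellow_jar and yellow_coaster below 0.012 m and z of yellow_jar in the frame of yellow_coaster below 0.008 m and x of pin in the frame of rest between -0.015 and 0.015 m and y of pin in the frame of rest between -0.006 and 0.006 m and z of pin in the frame of rest below 0.048 m and angle between the y axis of pin and the x axis of rest, either way round below 0.12 rad and linear speed of pin below 0.03 m/s and contact force between the fingers and pin below 0.1 N and contact force between the fingers and red_jar below 0.1 N and contact force between the fingers and blue_jar below 0.1 N and contact force between the fingers and yellow_jar below 0.1 N); the robot touches nothing.
It fails at once if a jar is tipped over (more than 35 degrees) (angle between any of red_jar, blue_jar, yellow_jar's own z axis and vertical above 0.61 rad).
It fails at once if a jar or the pin is let go or thrown more than about 45 mm above where it stands or lies ((contact force between the fingers and red_jar below 0.02 N and height (world z) of red_jar above 0.065 m) or (contact force between the fingers and blue_jar below 0.02 N and height (world z) of blue_jar above 0.065 m) or (contact force between the fingers and yellow_jar below 0.02 N and height (world z) of yellow_jar above 0.065 m) or (contact force between the fingers and pin below 0.02 N and height (world z) of pin above 0.09 m)).
It also fails if it takes over 141 s, if anything falls off the work surface, if the arm or the gripper's body presses on something with over 40 N, if the wrist force passes 120 N, or if a joint passes its speed limit or range.

## Working session

There is one attempt and no reset: what is moved stays moved. The work goes in short steps, Python scripts to look and compute and a tool call to move; the robot and the scene stay as the last step left them, time stands still between calls to the robot, and variables do not carry over. Pictures are saved under pics/ and viewed, at most 14 in all, crops included, and the job is handed in when it is done.

Besides the shell and the picture viewer there is one more tool, called in YAML: its name, and indented under it one key for each argument. servo_tool: Moves the arm, as the interface text tells. Its arguments: {"type":"object","properties":{"moves":{"type":"array"}},"required":["moves"]}

```bash
mkdir -p pics; ls
python3 - <<'E'
from cell import *
import cv2
print(state())
for n in("scene","top"):
    p,d=read_camera(n); cv2.imwrite(f"pics/{n}0.png",p); print(n,get_calibration(n))
E
```

```text
pics
{'t': 0.0, 'joints': array([ 1.14738676e+00,  4.91534509e-01,  1.55944603e+00, -2.74630114e-06,
        1.09167410e+00, -1.05588938e-01]), 'qvel': array([ 0.00032653, -0.00186337,  0.00045152,  0.00039993, -0.00182944,
       -0.00041416]), 'tau': array([ 1.20184170e-03, -6.12630486e+01, -2.58187097e+01,  6.92599732e-02,
        4.81508137e-02, -1.02142719e-04]), 'eef_pos': array([195.18571221, 593.49202876, 214.07848192]), 'tcp_rot': array([-3.14053633e+00, -1.09503276e-04,  2.82377323e+00]), 'ft_force': array([-0.54917944,  0.57600691,  0.17866986]), 'moment': array([-0.04779214,  0.02136637, -0.01391055]), 'grip_force': 0.0, 'opening': 0.9998346324326663}
scene {'K': array([[480.48345999,   0.        , 317.24714159],
       [  0.        , 480.48345999, 198.91057811],
       [  0.        ,   0.        ,   1.        ]]), 'k1': -0.04194118099182455, 'R': array([[-0.66434216,  0.74741835, -0.00391164],
       [ 0.49498165,  0.4360306 , -0.75157866],
       [-0.56003809, -0.50124158, -0.65963188]]), 't': array([ 356.21811778, -233.30434013, 1330.18953635])}
top {'K': array([[407.35712724,   0.        , 317.99594941],
       [  0.        , 407.35712724, 199.86303078],
       [  0.        ,   0.        ,   1.        ]]), 'k1': -0.0023518460000578867, 'R': array([[ 0.02110967, -0.99973708,  0.00895292],
       [-0.99838632, -0.02155165, -0.05253837],
       [ 0.0527175 , -0.00782941, -0.99857877]]), 't': array([ -7.9081119 , 534.664148  , 960.12325035])}
```

View pics/top0.png

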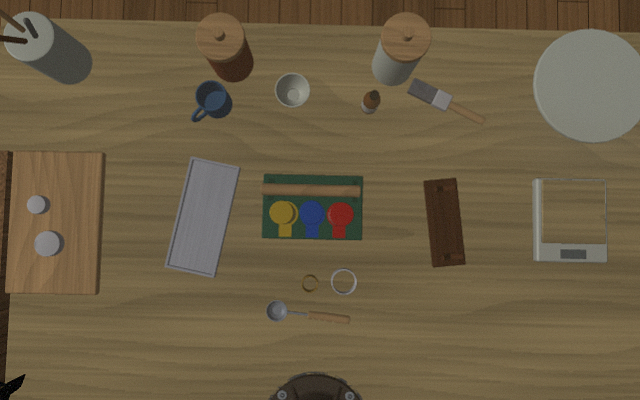

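View pics/scene0.png

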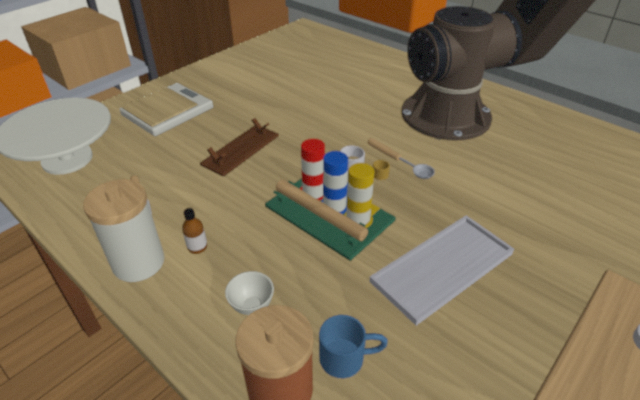

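The top view shows the tray at (202,217), the stand at (313,207) with the pin at (310,190) and the jars at (283/312/341,213), and the rest at (445,222). The scene view shows the jars standing on the robot's side of the pin.

```bash
cat > h.py <<'E'
from cell import *
import cv2, numpy as np
def rays(n,uv):
    c=get_calibration(n);K=c["K"];k=np.array([c["k1"],0,0,0,0])
    p=cv2.undistortPoints(np.asarray(uv,np.float64).reshape(-1,1,2),K,k).reshape(-1,2)
    d=np.c_[p,np.ones(len(p))]
    return -c["R"].T@c["t"], d@c["R"], c
def plane(n,uv,z):
    C,D,_=rays(n,uv); s=(z-C[2])/D[:,2]; return (C+D*s[:,None])[:,:2]
def cloud(n,d):
    v,u=np.mgrid[:400,:640]; C,D,_=rays(n,np.stack([u,v],-1).reshape(-1,2))
    X=C+D*d.reshape(-1,1); X[d.ravel()==0]=np.nan
    return X.reshape(400,640,3)
def hsv(p,lo,hi): return cv2.inRange(cv2.cvtColor(p,cv2.COLOR_BGR2HSV),np.array(lo),np.array(hi))
def biggest(m,box=None):
    if box: 
        b=np.zeros_like(m); b[box[1]:box[3],box[0]:box[2]]=1; m=m*b
    cs,_=cv2.findContours(m,cv2.RETR_EXTERNAL,cv2.CHAIN_APPROX_NONE)
    return max(cs,key=cv2.contourArea).reshape(-1,2)
def rect(n,cnt,z):
    (c,s,a)=cv2.minAreaRect(plane(n,cnt,z).astype(np.float32)); return np.round(c,1),np.round(s,1),round(a,2)
COL={"red":((0,120,60),(8,255,255)),"blue":((105,110,50),(130,255,255)),"yellow":((20,120,60),(35,255,255))}
def lids(n,p,X,zlo,zhi):
    out={}
    for k,(lo,hi) in COL.items():
        m=(hsv(p,lo,hi)>0)&(X[...,2]>zlo)&(X[...,2]<zhi)
        if m.sum()<30: out[k]=None; continue
        q=X[m][:,:2]; c,r=cv2.minEnclosingCircle(q.astype(np.float32)); out[k]=(np.round(c,1),round(r,1),np.round(np.median(q,0),1),round(float(np.median(X[m][:,2])),1),int(m.sum()))
    return out
E
python3 - <<'E'
from h import *
p,d=read_camera("top");X=cloud("top",d)
print("C",rays("top",[[320,200]])[0])
for k,uv in dict(tray=(202,217),stand=(313,207),counter=(390,220),rest=(445,222),restc=(450,210),red=(341,210),blue=(312,212),pin=(310,190)).items():
    print(k,cv2.cvtColor(p,cv2.COLOR_BGR2HSV)[uv[1],uv[0]],np.round(X[uv[1],uv[0]],1))
g=hsv(p,(55,90,20),(90,255,140)); print("stand",rect("top",biggest(cv2.morphologyEx(g,cv2.MORPH_CLOSE,np.ones((3,3))),(250,165,375,250)),12))
t=hsv(p,(0,0,60),(180,70,255)); t=hsv(p,(110,0,60),(180,90,255)); print("tray",rect("top",biggest(t,(155,145,250,285)),16))
r=hsv(p,(0,90,10),(20,255,95)); print("rest",rect("top",biggest(r,(415,165,475,280)),10))
pm=((X[...,2]>30)&(X[...,2]<75)).astype(np.uint8)*255; c=biggest(pm,(255,180,368,202)); print("pin",rect("top",c,50))
print(lids("top",p,X,125,160))
s,ds=read_camera("scene");print(lids("scene",s,cloud("scene",ds),133,160))
cv2.imwrite("pics/m.png",cv2.resize(cv2.merge([g,t,r])[140:300,150:490],None,fx=2,fy=2))
E
```

```text
C [483.35300796  11.13405559 986.9198791 ]
tray [140   6 120] [488.  281.3   4.7]
stand [112 165 105] [513.   14.6 138.7]
counter [ 20  98 104] [ 490.4 -172.5   -2.1]
rest [ 11 121  59] [ 488.3 -302.4   10.8]
restc [ 14 123  58] [ 517.3 -314.4   10.4]
red [  1 199 118] [508.  -43.7 141. ]
blue [113 162 107] [502.5  16.4 141.1]
pin [ 17 108 111] [554.4  22.6  60.5]
stand (array([536.3, -50.5]), array([27.1,  8.5]), 86.04)
tray (array([489.4, 277.7]), array([120. , 266.9]), 78.83)
rest (array([ 488.7, -300.2]), array([211. ,  84.2]), 6.62)
pin (array([554. ,  23.7]), array([ 48.6, 228.4]), 1.26)
{'red': (array([500.7, -43.5]), 24.8, array([500.1, -43.6]), 141.0, 448), 'blue': (array([503.6,  19.5]), 24.7, array([503. ,  18.9]), 141.0, 433), 'yellow': (array([669.1, 148.6]), 204.6, array([501.3,  81. ]), 141.1, 445)}
{'red': (array([500.4, -43.6]), 24.9, array([504.6, -39.9]), 140.9, 315), 'blue': (array([504.2,  20.5]), 24.6, array([508.,  23.]), 140.8, 329), 'yellow': (array([501. ,  82.4]), 25.3, array([505.1,  85.1]), 140.7, 378)}
```

View pics/m.png

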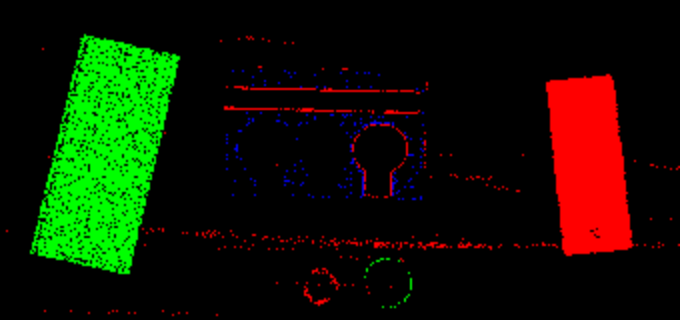

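The mask shows the tray (green) and the rest (red) cleanly. The stand's green was not isolated, but the lids agree across both views. Moving now, starting with the yellow jar.

servo_tool:
  moves: [0.6,-1,0,-0.399,1,0.6,-1,0,-0.399,1,0.6,-1,0,-0.399,1,0.6,-1,0,-0.399,1,0.6,-1,0,-0.399,1,0.6,-1,0,-0.399,1,0.6,-1,0,-0.399,1,0.6,-1,0,-0.399,1,0.6,-1,0,-0.399,1,0.6,-1,0,-0.399,1,0.6,-1,0,-0.399,1,0.6,-1,0,-0.399,1]

```text
t: 1.2
eef_pos: [437.6, 189.7, 214.7]
tcp_rot: [3.141, 0.001, 1.566]
ft_force: [-0.3, 1.1, 0.2]
opening: 0.999
grip_force: 0.0
```

servo_tool:
  moves: [0.164,-0.28,0,0,1,0.164,-0.28,0,0,1,0.164,-0.28,0,0,1,0.164,-0.28,0,0,1,0.164,-0.28,0,0,1,0.164,-0.28,0,0,1]

```text
t: 1.7
eef_pos: [500.5, 82.0, 214.4]
tcp_rot: [-3.141, -0.0, 1.57]
ft_force: [1.3, 0.2, -0.3]
opening: 0.999
grip_force: 0.0
```

Run:
```python
from h import *
import time
for i in range(3):
    p,d=read_camera("top"); print(state()["eef_pos"],state()["tcp_rot"])
cv2.imwrite("pics/s1.png",cv2.resize(p[140:300,150:490],None,fx=2,fy=2))
```

```text
[500.21254299  82.54494347 214.51687353] [-3.14095469e+00 -1.61984471e-04  1.57075310e+00]
[500.17567605  82.85955264 214.66325711] [-3.14129833e+00 -1.49100931e-04  1.57158202e+00]
[500.22894707  82.9800076  214.72139146] [-3.14149231e+00 -1.31298847e-04  1.57200869e+00]
```

View pics/s1.png

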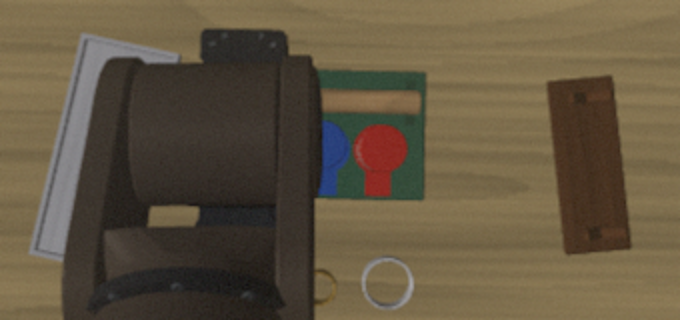

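The arm is over the yellow jar, hiding it from the top view. I can also see the stand, with the pin at crop (370,100), and the rest at (590,165). Descending and gripping.

servo_tool:
  moves: [0,0,-0.1,0,1,0,0,-0.18,0,1,0,0,-0.24,0,1,0,0,-0.29,0,1,0,0,-0.332,0,1,0,0,-0.332,0,1,0,0,-0.332,0,0,0,0,-0.332,0,0,0,0,-0.332,0,0,0,0,-0.332,0,0,0,0,-0.332,0,0,0,0,-0.332,0,0]

```text
t: 2.85
eef_pos: [501.1, 81.7, 82.4]
tcp_rot: [3.141, -0.0, 1.57]
ft_force: [0.4, -0.0, -0.2]
opening: 0.638
grip_force: 0.0
```

servo_tool:
  moves: [0,0,0,0,0,0,0,0,0,0,0,0,0,0,0,0,0,0,0,0,0,0,0,0,0]

```text
t: 3.27
eef_pos: [501.0, 81.7, 82.0]
tcp_rot: [3.141, 0.0, 1.57]
ft_force: [-0.4, -0.4, 4.4]
opening: 0.521
grip_force: 30.0
```

servo_tool:
  moves: [0,0,0.03,0,0,0,0,0.1,0,0,0,0,0.17,0,0,0.01,0.03,0.175,0,0,0.03,0.09,0.175,0,0,0.06,0.16,0.175,0,0,0.09,0.24,0.175,0,0,0.12,0.32,0.175,0,0,0.15,0.39,0.175,0,0,0.164,0.435,0.175,0,0,0.168,0.451,0.175,0,0,0.168,0.451,0.175,0,0]

```text
t: 4.27
eef_pos: [567.6, 263.5, 150.6]
tcp_rot: [-3.14, 0.0, 1.572]
ft_force: [-0.3, -0.3, -2.4]
opening: 0.521
grip_force: 30.0
```

servo_tool:
  moves: [0,0,-0.05,0,0,0,0,-0.11,0,0,0,0,-0.16,0,0,0,0,-0.185,0,0,0,0,-0.193,0,0,0,0,-0.1975,0,0,0,0,-0.1975,0,0,0,0,-0.1975,0,0,0,0,-0.1975,0,0]

```text
t: 5.02
eef_pos: [568.5, 262.2, 73.9]
tcp_rot: [3.14, -0.0, 1.57]
ft_force: [-0.2, -0.2, -1.2]
opening: 0.526
grip_force: 30.0
```

Run:
```python
from h import *
p,d=read_camera("scene"); X=cloud("scene",d); print(state()["ft_force"],state()["eef_pos"],lids("scene",p,X,115,150))
cv2.imwrite("pics/s2.png",p)
```

```text
[-0.48377553 -0.55199751 -1.57149129] [568.39367705 262.21498643  73.76863945] {'red': (array([699.4,  88.2]), 260.7, array([509.1, -36.4]), 139.7, 458), 'blue': (array([504.9,  21. ]), 24.3, array([512.6,  26.8]), 139.8, 490), 'yellow': (array([566.5, 265. ]), 25.2, array([567.9, 279.7]), 123.5, 71)}
```

View pics/s2.png

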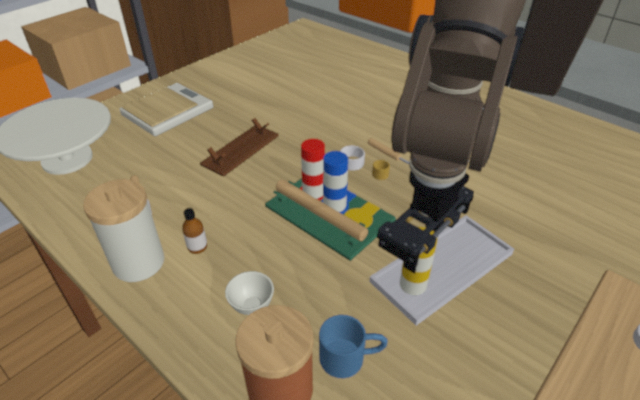

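The yellow jar hangs upright just over the tray floor, at (416,270) in the scene view. Lowering slightly and releasing.

servo_tool:
  moves: [0,0,-0.003,0,0,0,0,-0.005,0,0,0,0,-0.005,0,0,0,0,-0.005,0,0.74,0,0,-0.005,0,0.74,0,0,-0.005,0,0.74,0,0,-0.005,0,0.74,0,0,-0.005,0,0.74,0,0,0.06,0,0.74,0,0,0.14,0,0.74,0,0,0.22,0,0.74,0,0,0.27,0,0.74]

```text
t: 6.07
eef_pos: [568.6, 262.4, 183.9]
tcp_rot: [3.139, -0.001, 1.57]
ft_force: [0.1, 1.1, 0.2]
opening: 0.741
grip_force: 0.0
```

servo_tool:
  moves: [-0.01,-0.04,0.02,0,0.74,-0.04,-0.13,0.02,0,0.8,-0.06,-0.23,0.02,0,0.8,-0.09,-0.33,0.02,0,0.9,-0.12,-0.43,0.02,0,0.9,-0.14,-0.52,0.02,0,0.9,-0.155,-0.58,0.02,0,0.9,-0.16,-0.605,0.02,0,0.9,-0.16,-0.605,0.02,0,0.9,-0.16,-0.605,-0.03,0,0.9,-0.16,-0.605,-0.1,0,0.9,-0.16,-0.605,-0.16,0,0.9]

```text
t: 7.07
eef_pos: [504.1, 21.1, 115.7]
tcp_rot: [3.141, -0.0, 1.571]
ft_force: [1.2, 0.3, -1.0]
opening: 0.897
grip_force: 0.0
```

servo_tool:
  moves: [0,0,-0.05,0,0.9,0,0,-0.075,0,0.9,0,0,-0.0825,0,0.9,0,0,-0.0825,0,0,0,0,-0.0825,0,0,0,0,-0.0825,0,0,0,0,-0.0825,0,0,0,0,-0.0825,0,0,0,0,-0.0825,0,0,0,0,-0.0825,0,0,0,0,-0.0825,0,0,0,0,-0.0825,0,0]

```text
t: 8.07
eef_pos: [504.2, 20.1, 84.3]
tcp_rot: [3.141, 0.0, 1.57]
ft_force: [-0.7, 0.1, 6.6]
opening: 0.526
grip_force: 30.0
```

servo_tool:
  moves: [0,0,0.03,0,0,0,0,0.1,0,0,-0.01,0.03,0.17,0,0,-0.02,0.1,0.175,0,0,-0.037,0.19,0.175,0,0,-0.037,0.28,0.175,0,0,-0.037,0.37,0.175,0,0,-0.037,0.46,0.175,0,0,-0.037,0.54,0.175,0,0,-0.037,0.61,0.175,0,0,-0.037,0.644,0.175,0,0,-0.037,0.644,0.175,0,0]

```text
t: 9.07
eef_pos: [488.9, 279.8, 153.4]
tcp_rot: [-3.141, -0.0, 1.573]
ft_force: [-0.9, -0.9, -2.7]
opening: 0.523
grip_force: 30.0
```

Run:
```python
from h import *
p,d=read_camera("scene"); X=cloud("scene",d); print(state()["ft_force"],state()["eef_pos"])
print(lids("scene",p,X,120,150)); print(lids("scene",p,X,180,215))
cv2.imwrite("pics/s3.png",p[100:330,240:560])
```

```text
[-0.06631389 -0.52488755 -2.81415028] [488.83523712 278.25838606 153.38154188]
{'red': (array([699.3,  90. ]), 260.9, array([508.2, -36.8]), 140.0, 434), 'blue': (array([496.3, 282.6]), 24.0, array([509.7, 287.6]), 134.9, 328), 'yellow': (array([568.4, 261. ]), 25.9, array([572.9, 263.4]), 130.4, 600)}
{'red': None, 'blue': (array([497.1, 299.3]), 12.2, array([500.7, 299.3]), 195.4, 104), 'yellow': None}
```

View pics/s3.png

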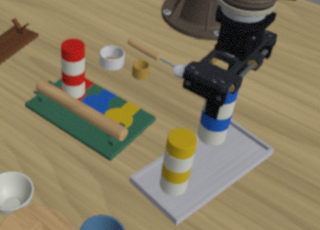

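Yellow stands upright in the tray (crop (177,162)) and blue is held above it. Lowering blue.

servo_tool:
  moves: [0,0,-0.05,0,0,0,0,-0.11,0,0,0,0,-0.16,0,0,0,0,-0.185,0,0,0,0,-0.195,0,0,0,0,-0.2,0,0,0,0,-0.2025,0,0,0,0,-0.2025,0,0,0,0,-0.2025,0,0]

```text
t: 9.87
eef_pos: [489.5, 277.1, 74.2]
tcp_rot: [3.141, 0.0, 1.57]
ft_force: [-3.9, -3.8, 7.4]
opening: 0.52
grip_force: 30.0
```

servo_tool:
  moves: [0,0,0.003,0,0.72,0,0,0.003,0,0.72,0,0,0.003,0,0.72,0,0,0.003,0,0.72,0,0,0.003,0,0.72,0,0,0.06,0,0.72,0,0,0.14,0,0.72,0,0,0.22,0,0.72,0,0,0.27,0,0.72,0,0,0.27,0,0.72]

```text
t: 10.7
eef_pos: [490.7, 278.5, 185.0]
tcp_rot: [3.135, -0.003, 1.57]
ft_force: [0.1, 0.4, -0.4]
opening: 0.717
grip_force: 0.0
```

servo_tool:
  moves: [0,-0.04,0,0,0.74,0.01,-0.13,0,0,0.8,0.01,-0.23,0,0,0.8,0.02,-0.33,0,0,0.9,0.028,-0.43,0,0,0.9,0.028,-0.53,0,0,0.9,0.028,-0.63,0,0,0.9,0.028,-0.72,0,0,0.9,0.028,-0.78,0,0,0.9,0.028,-0.803,0,0,0.9,0.028,-0.803,0,0,0.9,0.028,-0.803,0,0,0.9]

```text
t: 11.7
eef_pos: [500.4, -43.1, 180.5]
tcp_rot: [-3.141, -0.0, 1.569]
ft_force: [-0.5, 0.7, 0.4]
opening: 0.9
grip_force: 0.0
```

servo_tool:
  moves: [0,0,-0.08,0,0.9,0,0,-0.16,0,0.9,0,0,-0.22,0,0.9,0,0,-0.2425,0,0.9,0,0,-0.2425,0,0.9,0,0,-0.2425,0,0,0,0,-0.2425,0,0,0,0,-0.2425,0,0,0,0,-0.2425,0,0,0,0,-0.2425,0,0,0,0,-0.2425,0,0,0,0,-0.2425,0,0]

```text
t: 12.7
eef_pos: [500.7, -43.6, 84.3]
tcp_rot: [3.141, 0.0, 1.57]
ft_force: [-1.0, 0.2, 4.9]
opening: 0.52
grip_force: 30.0
```

servo_tool:
  moves: [0,0,0,0,0,0,0,0,0,0,0,0,0,0,0,0,0,0,0,0]

```text
t: 13.03
eef_pos: [500.7, -43.5, 84.3]
tcp_rot: [3.141, 0.0, 1.57]
ft_force: [-0.9, 0.8, 6.9]
opening: 0.526
grip_force: 30.0
```

servo_tool:
  moves: [0,0,0.03,0,0,0,0,0.1,0,0,-0.01,0.02,0.17,0,0,-0.03,0.1,0.175,0,0,-0.055,0.19,0.175,0,0,-0.08,0.28,0.175,0,0,-0.105,0.37,0.175,0,0,-0.13,0.46,0.175,0,0,-0.155,0.55,0.175,0,0,-0.18,0.64,0.175,0,0,-0.2,0.73,0.175,0,0,-0.22,0.8,0.175,0,0]

```text
t: 14.03
eef_pos: [411.6, 278.8, 153.8]
tcp_rot: [-3.142, -0.0, 1.571]
ft_force: [1.3, 0.8, -1.1]
opening: 0.525
grip_force: 30.0
```

servo_tool:
  moves: [-0.005,0.042,0,0,0,-0.005,0.042,0,0,0,-0.005,0.042,0,0,0,-0.005,0.042,-0.05,0,0,-0.005,0.042,-0.11,0,0,-0.005,0.042,-0.16,0,0,-0.005,0.042,-0.185,0,0,-0.005,0.042,-0.195,0,0,-0.005,0.042,-0.2,0,0,-0.005,0.042,-0.2025,0,0,-0.005,0.042,-0.2025,0,0,-0.005,0.042,-0.2025,0,0]

```text
t: 15.03
eef_pos: [410.2, 292.5, 74.3]
tcp_rot: [-3.141, 0.001, 1.57]
ft_force: [-4.0, -5.3, 9.4]
opening: 0.525
grip_force: 30.0
```

servo_tool:
  moves: [0,0,0.003,0,0.72,0,0,0.003,0,0.72,0,0,0.003,0,0.72,0,0,0.003,0,0.72,0,0,0.003,0,0.72,0,0,0.06,0,0.72,0,0,0.14,0,0.72,0,0,0.22,0,0.72,0,0,0.3,0,0.72,0,0.02,0.3,0,0.72,0,0.02,0.3,0,0.72]

```text
t: 15.95
eef_pos: [411.1, 302.3, 194.3]
tcp_rot: [3.138, -0.002, 1.57]
ft_force: [-0.9, 0.1, -0.9]
opening: 0.719
grip_force: 0.0
```

Run:
```python
from h import *
s,ds=read_camera("scene");Xs=cloud("scene",ds);print(lids("scene",s,Xs,120,150))
p,d=read_camera("top");X=cloud("top",d);print(state()["eef_pos"])
for k,(lo,hi) in COL.items():
    m=cv2.morphologyEx(hsv(p,lo,hi),cv2.MORPH_CLOSE,np.ones((3,3)))
    try:
        c=biggest(m,(255,195,368,245)); q=plane("top",c,16)
        top=q[q[:,0]>np.median(q[:,0])] if 0 else q
        # round part: points with x > xmin+ (55-30)+5
        rr=q[q[:,0]>q[:,0].min()+35]; A=np.c_[2*rr,np.ones(len(rr))]; sol=np.linalg.lstsq(A,(rr**2).sum(1),rcond=None)[0]
        print(k,np.round(sol[:2],1),"r",round(np.sqrt(sol[2]+sol[0]**2+sol[1]**2),1),"bbox",q.min(0).round(1),q.max(0).round(1))
    except Exception as e: print(k,e)
z=X[...,2]
box=np.zeros(z.shape,bool); box[170:205,250:375]=1
m=box&(z>46)&(z<70); q=X[m]; print("pin pts",m.sum(),np.percentile(q,[1,50,99],axis=0).round(1)); print(cv2.minAreaRect(q[:,:2].astype(np.float32)),np.polyfit(q[:,1],q[:,0],1))
box[:]=0; box[165:280,410:480]=1
m=box&(z>5)&(z<16); print("rest base",cv2.minAreaRect(X[m][:,:2].astype(np.float32)))
m=box&(z>22)&(z<60); q=X[m]; print("sup",m.sum(),q[:,2].max())
for sg in (q[:,0]>489,q[:,0]<489): print(q[sg][:,:2].min(0).round(1),q[sg][:,:2].max(0).round(1),q[sg].mean(0).round(1),cv2.minAreaRect(q[sg][:,:2].astype(np.float32)))
cv2.imwrite("pics/t4.png",cv2.resize(p[145:290,150:490],None,fx=2.3,fy=2.3))
```

```text
{'red': (array([412.1, 292.2]), 25.0, array([416.5, 293.8]), 130.5, 462), 'blue': (array([490.7, 275.6]), 25.0, array([495.5, 278.1]), 130.5, 516), 'yellow': (array([569.8, 259.5]), 26.8, array([572.9, 263.7]), 130.4, 603)}
[410.04330049 301.2055201  192.05609324]
red [501.4 -46.8] r 29.0 bbox [447. -76.] [530.7 -18.5]
blue [500.9  17.1] r 29.1 bbox [446.1 -11.7] [529.4  45.9]
yellow [501.3  81.2] r 29.1 bbox [446.7  50.5] [530.4 110.1]
pin pts 1166 [[543.3 -88.   46.3]
 [556.   23.9  55.2]
 [570.2 134.9  60.9]]
((556.892822265625, 23.60088348388672), (228.50881958007812, 46.275821685791016), 89.29830169677734) [4.04275154e-03 5.56124483e+02]
rest base ((492.4547119140625, -301.713623046875), (157.34085083007812, 266.0357360839844), 88.91616821289062)
sup 236 51.0049427263059
[ 561.4 -317.1] [ 577.1 -265.5] [ 568.9 -293.3   36.4] ((568.550048828125, -290.8270263671875), (12.006972312927246, 51.914554595947266), 7.195484638214111)
[ 402.3 -335.6] [ 417.6 -283.1] [ 410.7 -310.3   36.8] ((410.15191650390625, -309.7316589355469), (11.893126487731934, 53.01988220214844), 7.1856818199157715)
```

View pics/t4.png

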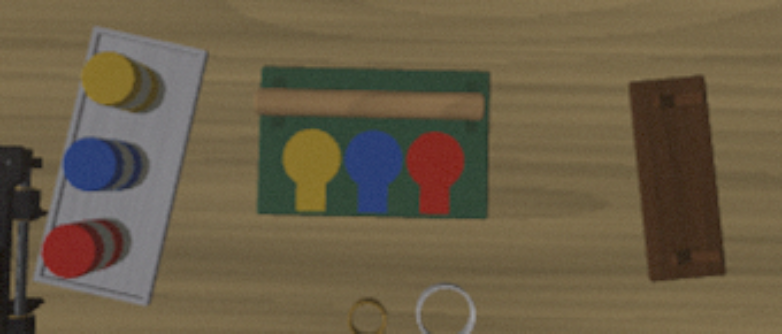

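Yellow, blue and red stand in the tray at crop (112,78), (92,163) and (73,249). All three coasters (row 160), the pin (370,103) and the rest (677,178) are visible and measured. Next, the pin.

servo_tool:
  moves: [0.02,-0.03,0,0,0.7,0.06,-0.11,0,0,0.7,0.1,-0.19,0,0,0.7,0.145,-0.275,0,0,0.7,0.19,-0.36,0,0,0.7,0.235,-0.445,0,0,0.7,0.28,-0.53,0,0,0.7,0.32,-0.61,0,0,0.7,0.35,-0.67,0,0,0.7,0.364,-0.6945,0,0,0.7,0.364,-0.6945,0,0,0.7,0.364,-0.6945,0,0,0.7]

```text
t: 17.05
eef_pos: [555.4, 23.7, 191.7]
tcp_rot: [-3.139, -0.0, 1.569]
ft_force: [0.4, 0.2, -1.3]
opening: 0.7
grip_force: 0.0
```

servo_tool:
  moves: [0,0,-0.07,0,0.7,0,0,-0.15,0,0.7,0,0,-0.22,0,0.7,0,0,-0.28,0,0.7,0,0,-0.3,0,0.7,0,0,-0.3,0,0.7]

```text
t: 17.55
eef_pos: [554.6, 24.9, 71.2]
tcp_rot: [-3.138, -0.0, 1.572]
ft_force: [0.2, 0.9, 0.7]
opening: 0.701
grip_force: 0.0
```

Run:
```python
from h import *
s,ds=read_camera("scene");print(state()["eef_pos"],state()["tcp_rot"])
cv2.imwrite("pics/s5.png",cv2.resize(s[120:300,200:460],None,fx=3,fy=3))
```

```text
[555.52961346  24.59522947  72.6983336 ] [-3.14006079e+00 -1.79111102e-04  1.57160162e+00]
```

View pics/s5.png

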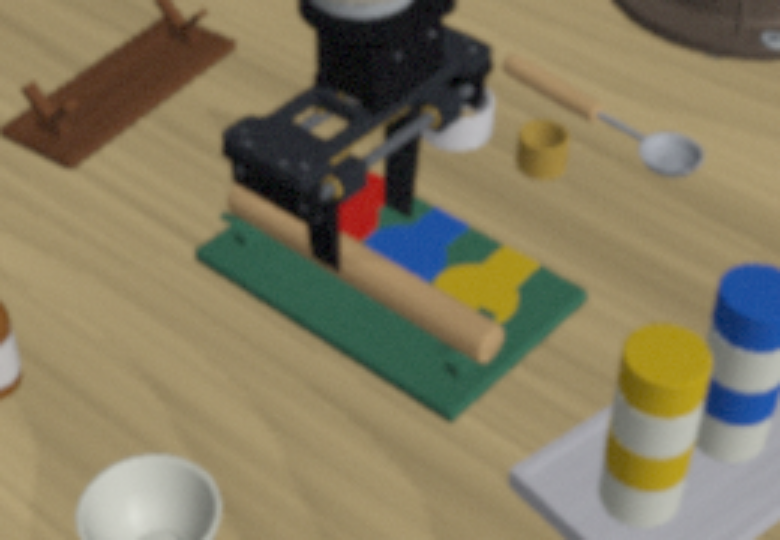

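The fingers straddle the pin around crop (360,240), one on each side. Lowering and closing.

servo_tool:
  moves: [0,0,-0.05,0,0.7,0,0,-0.09,0,0.7,0,0,-0.11,0,0.7,0,0,-0.11,0,0.7,0,0,-0.11,0,0,0,0,-0.11,0,0,0,0,-0.11,0,0,0,0,-0.11,0,0,0,0,-0.11,0,0,0,0,-0.11,0,0,0,0,-0.11,0,0,0,0,-0.11,0,0]

```text
t: 18.6
eef_pos: [556.6, 23.5, 29.1]
tcp_rot: [3.14, 0.0, 1.57]
ft_force: [1.6, 0.9, 1.8]
opening: 0.285
grip_force: 30.0
```

servo_tool:
  moves: [0,0,0,0,0,0,0,0,0,0,0,0,0,0,0]

```text
t: 18.85
eef_pos: [556.5, 23.5, 29.1]
tcp_rot: [3.14, 0.0, 1.57]
ft_force: [2.9, 0.9, 3.2]
opening: 0.288
grip_force: 30.0
```

servo_tool:
  moves: [0,0,0.02,0,0,0,0,0.07,0,0,0,0,0.13,0,0,0,0,0.19,0,0,0,-0.02,0.225,-0.01,0,-0.01,-0.06,0.225,-0.035,0,-0.03,-0.12,0.225,-0.065,0,-0.04,-0.18,0.225,-0.095,0,-0.05,-0.24,0.225,-0.125,0,-0.06,-0.3,0.225,-0.155,0,-0.075,-0.36,0.225,-0.185,0,-0.087,-0.4095,0.225,-0.211,0]

```text
t: 19.85
eef_pos: [520.1, -141.5, 119.0]
tcp_rot: [-3.14, 0.001, 0.902]
ft_force: [0.6, -0.2, -1.1]
opening: 0.291
grip_force: 30.0
```

servo_tool:
  moves: [-0.01,-0.06,0,-0.03,0,-0.02,-0.12,0,-0.06,0,-0.03,-0.18,0,-0.09,0,-0.04,-0.24,0,-0.12,0,-0.05,-0.29,0,-0.15,0,-0.06,-0.34,0,-0.18,0,-0.07,-0.38,0,-0.21,0,-0.08,-0.4,0,-0.235,0,-0.08,-0.4,0,-0.25,0,-0.08,-0.4,0,-0.25,0,-0.08,-0.4,0,-0.25,0,-0.08,-0.4,0,-0.25,0]

```text
t: 20.85
eef_pos: [489.1, -299.8, 118.9]
tcp_rot: [-3.141, 0.0, 0.124]
ft_force: [-0.9, -0.2, -0.8]
opening: 0.29
grip_force: 30.0
```

Run:
```python
from h import *
s,ds=read_camera("scene");print(state()["eef_pos"],state()["tcp_rot"],state()["opening"])
p,d=read_camera("top");X=cloud("top",d)
m=(X[...,2]>120)&(X[...,2]<155)&(hsv(p,(8,60,70),(25,200,255))>0)&(X[...,1]<-200)&(X[...,1]>-400); q=X[m]; print(m.sum(),np.percentile(q,[1,50,99],axis=0).round(1) if len(q) else 0)
Xs=cloud("scene",ds);m=(Xs[...,2]>105)&(Xs[...,2]<155)&(hsv(s,(8,60,70),(25,220,255))>0)&(Xs[...,1]<-200)&(Xs[...,1]>-400); q=Xs[m]; print(m.sum(),np.percentile(q,[1,50,99],axis=0).round(1) if len(q) else 0)
cv2.imwrite("pics/s6.png",cv2.resize(s[20:260,120:440],None,fx=2,fy=2))
```

```text
[ 489.22657564 -299.76864454  118.92077331] [-3.14126699e+00  3.81044613e-04  1.23988260e-01] 0.2877424807550864
661 [[ 377.  -306.2  131.2]
 [ 552.9 -289.   144.7]
 [ 601.8 -272.8  150.1]]
811 [[-399.7 -387.9  113.4]
 [ 529.1 -286.4  138.7]
 [ 603.2 -273.   149.5]]
```

View pics/s6.png

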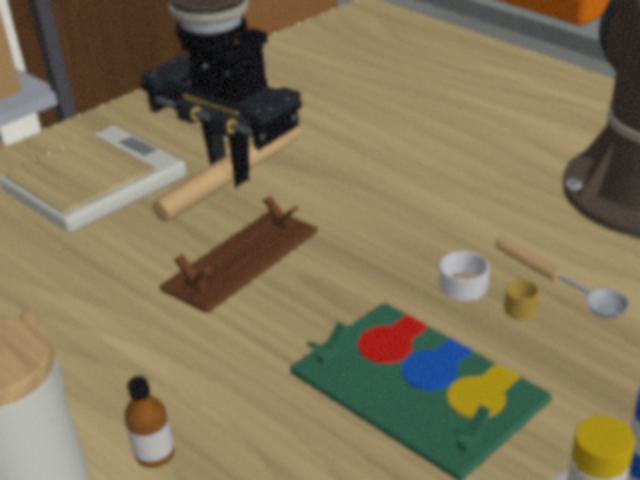

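The pin is held level over the rest, parallel to it and lengthwise from x=377 to 603, so centred at 489.6. Lowering.

servo_tool:
  moves: [0,0,-0.04,0,0,0,0,-0.09,0,0,0,0,-0.14,0,0,0,0,-0.18,0,0,0,0,-0.205,0,0,0,0,-0.215,0,0,0,0,-0.22,0,0,0,0,-0.222,0,0,0,0,-0.222,0,0,0,0,-0.222,0,0]

```text
t: 21.78
eef_pos: [489.6, -300.4, 30.8]
tcp_rot: [3.141, -0.001, 0.122]
ft_force: [0.3, 0.1, 0.3]
opening: 0.29
grip_force: 30.0
```

servo_tool:
  moves: [0,0,-0.002,0,0,0,0,-0.003,0,0,0,0,-0.003,0,0,0,0,-0.003,0,0]

```text
t: 22.12
eef_pos: [489.6, -300.5, 29.4]
tcp_rot: [3.141, -0.001, 0.122]
ft_force: [1.0, -0.2, 5.1]
opening: 0.288
grip_force: 30.0
```

servo_tool:
  moves: [0,0,0,0,0.4,0,0,0,0,0.6,0,0,0,0,0.6,0,0,0,0,0.6,0,0,0,0,0.6,0,0,0,0,0.6,0,0,0.05,0,0.6,0,0,0.13,0,0.6,0,0,0.22,0,0.6,0,0,0.31,0,0.6,0,0,0.39,0,0.6,0,0,0.39,0,0.6]

```text
t: 23.12
eef_pos: [491.0, -301.5, 190.9]
tcp_rot: [3.135, -0.006, 0.122]
ft_force: [0.0, -0.3, -0.6]
opening: 0.599
grip_force: 0.0
```

servo_tool:
  moves: [0,0.08,0,0.05,0.7,0,0.16,0,0.08,0.7,0,0.25,0,0.11,0.7,0,0.34,0,0.15,0.7,0,0.43,0,0.19,0.7,0,0.52,0,0.23,0.7,0,0.6,0,0.27,0.7,0,0.69,0,0.3,0.7,0,0.77,0,0.34,0.7,0,0.85,0,0.38,0.7,0,0.9,0,0.41,0.7,0,0.9,0,0.44,0.7]

```text
t: 24.12
eef_pos: [488.8, 62.8, 184.5]
tcp_rot: [-3.141, -0.0, 1.512]
ft_force: [0.2, -0.4, -0.3]
opening: 0.701
grip_force: 0.0
```

Run:
```python
from h import *
print(state()["eef_pos"],state()["tcp_rot"])
p,d=read_camera("top");X=cloud("top",d)
m=(X[...,2]>40)&(X[...,2]<75)&(X[...,1]<-240)&(X[...,1]>-360)&(X[...,0]>360)&(X[...,0]<620); q=X[m]; print(m.sum(),np.percentile(q,[1,50,99],axis=0).round(1),cv2.minAreaRect(q[q[:,2]>52][:,:2].astype(np.float32)))
s,ds=read_camera("scene");print(lids("scene",s,cloud("scene",ds),120,150))
cv2.imwrite("pics/t7.png",cv2.resize(p[145:290,150:490],None,fx=2.3,fy=2.3))
```

```text
[488.82107535  62.81770935 184.51840329] [-3.14129435e+00 -3.78869037e-04  1.51232798e+00]
1330 [[ 378.8 -328.3   41.1]
 [ 488.5 -296.9   55.1]
 [ 600.5 -270.8   60.7]] ((489.2077331542969, -299.3179016113281), (229.87509155273438, 26.240367889404297), 6.087349891662598)
{'red': (array([411.5, 291.6]), 24.8, array([416.3, 294. ]), 130.5, 466), 'blue': (array([491.9, 277.3]), 25.4, array([495.1, 278.4]), 130.4, 521), 'yellow': (array([567.7, 262.8]), 25.6, array([572.6, 263.5]), 130.4, 603)}
```

View pics/t7.png

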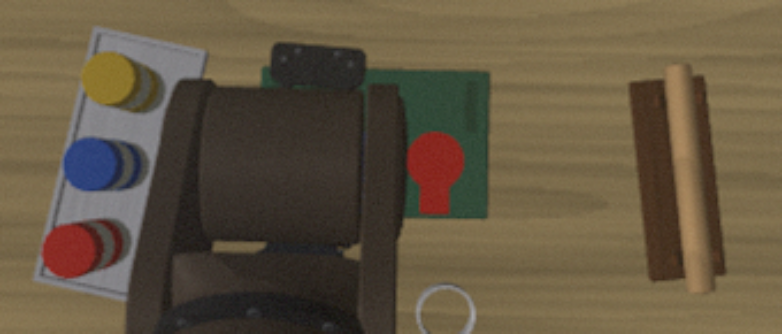

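The pin lies down in both V supports of the rest (centre 489.2, -299.3; crop (690,180)), and the jars still stand in the tray. Bringing the red jar back first.

servo_tool:
  moves: [-0.02,0.05,0.02,0.01,0.72,-0.05,0.14,0.02,0.021,0.72,-0.08,0.23,0.02,0.021,0.72,-0.11,0.32,0.02,0.021,0.72,-0.14,0.41,0.02,0.021,0.72,-0.17,0.5,0.02,0.021,0.72,-0.19,0.56,0.02,0.021,0.72,-0.197,0.584,0.02,0.021,0.72,-0.197,0.584,0.02,0.021,0.72,-0.197,0.584,0.02,0.021,0.72,-0.197,0.584,0,0.021,0.72]

```text
t: 25.13
eef_pos: [411.5, 292.3, 185.5]
tcp_rot: [3.14, -0.001, 1.568]
ft_force: [0.5, -0.7, 0.5]
opening: 0.719
grip_force: 0.0
```

servo_tool:
  moves: [0,0,-0.05,0,0.72,0,0,-0.13,0,0.72,0,0,-0.2,0,0.72,0,0,-0.25,0,0.72,0,0,-0.275,0,0.72,0,0,-0.275,0,0.72,0,0,-0.275,0,0,0,0,-0.275,0,0,0,0,-0.275,0,0,0,0,-0.275,0,0,0,0,-0.275,0,0,0,0,-0.275,0,0]

```text
t: 26.13
eef_pos: [410.9, 293.5, 75.9]
tcp_rot: [3.14, -0.001, 1.57]
ft_force: [0.1, -1.9, 7.1]
opening: 0.521
grip_force: 30.0
```

servo_tool:
  moves: [0,0,0,0,0,0,0,0,0,0]

```text
t: 26.3
eef_pos: [410.9, 293.6, 75.9]
tcp_rot: [3.14, -0.001, 1.571]
ft_force: [-0.8, -1.1, 8.4]
opening: 0.523
grip_force: 30.0
```

servo_tool:
  moves: [0,0,0.03,0,0,0,0,0.1,0,0,0,-0.02,0.17,0,0,0.02,-0.1,0.175,0,0,0.045,-0.19,0.175,0,0,0.07,-0.28,0.175,0,0,0.1,-0.37,0.175,0,0,0.125,-0.46,0.175,0,0,0.15,-0.55,0.175,0,0,0.175,-0.64,0.175,0,0,0.2,-0.73,0.175,0,0,0.22,-0.81,0.175,0,0]

```text
t: 27.3
eef_pos: [498.8, -32.8, 145.3]
tcp_rot: [3.141, 0.0, 1.57]
ft_force: [0.4, 0.4, -2.2]
opening: 0.526
grip_force: 30.0
```

servo_tool:
  moves: [0.007,-0.04,0,0,0,0.007,-0.04,0,0,0,0.007,-0.04,0,0,0,0.007,-0.04,-0.04,0,0,0.007,-0.04,-0.09,0,0,0.007,-0.04,-0.12,0,0,0.007,-0.04,-0.138,0,0,0.007,-0.04,-0.145,0,0,0.007,-0.04,-0.148,0,0,0.007,-0.04,-0.148,0,0,0.007,-0.04,-0.148,0,0]

```text
t: 28.22
eef_pos: [501.6, -46.3, 86.3]
tcp_rot: [3.14, 0.0, 1.571]
ft_force: [0.1, 0.0, -1.7]
opening: 0.526
grip_force: 30.0
```

servo_tool:
  moves: [0,0,-0.002,0,0,0,0,-0.003,0,0,0,0,-0.003,0,0]

```text
t: 28.47
eef_pos: [501.7, -46.6, 85.9]
tcp_rot: [3.14, 0.0, 1.57]
ft_force: [-3.4, 1.6, 14.4]
opening: 0.522
grip_force: 30.0
```

servo_tool:
  moves: [0,0,0.003,0,0.74,0,0,0.003,0,0.74,0,0,0.003,0,0.74,0,0,0.003,0,0.74,0,0,0.003,0,0.74,0,0,0.05,0,0.74,0,0,0.12,0,0.74,0,0,0.19,0,0.74,0,0,0.25,0,0.74]

```text
t: 29.22
eef_pos: [501.3, -46.7, 185.9]
tcp_rot: [3.141, 0.0, 1.57]
ft_force: [0.1, 0.0, -0.3]
opening: 0.739
grip_force: 0.0
```

servo_tool:
  moves: [0,0.05,0,0,0.72,0,0.14,0,0,0.72,-0.01,0.23,0,0,0.72,-0.01,0.32,0,0,0.72,-0.02,0.41,0,0,0.72,-0.03,0.5,0,0,0.72,-0.03,0.59,0,0,0.72,-0.03,0.68,0,0,0.72,-0.03,0.76,0,0,0.72,-0.03,0.811,0,0,0.72,-0.03,0.811,0,0,0.72,-0.03,0.811,0,0,0.72]

```text
t: 30.22
eef_pos: [488.9, 278.3, 184.0]
tcp_rot: [-3.141, 0.0, 1.572]
ft_force: [-0.4, 0.2, 0.1]
opening: 0.721
grip_force: 0.0
```

Run:
```python
from h import *
s,ds=read_camera("scene");print(state()["eef_pos"]);print(lids("scene",s,cloud("scene",ds),120,150))
p,d=read_camera("top");print(lids("top",p,cloud("top",d),120,150))
```

```text
[489.00596335 277.47330942 184.13496108]
{'red': (array([502.1, -46.8]), 25.4, array([508.6, -40.8]), 140.0, 425), 'blue': (array([490.1, 275.3]), 25.7, array([495.3, 277.7]), 130.4, 518), 'yellow': (array([567.9, 261.9]), 25.7, array([572.4, 263.3]), 130.4, 604)}
{'red': (array([651.4,  72.2]), 216.0, array([501.8, -47.6]), 141.1, 444), 'blue': (array([489.4, 273.5]), 24.7, array([489., 272.]), 130.6, 428), 'yellow': (array([696.9, 219.6]), 158.6, array([567.4, 258.8]), 130.6, 442)}
```

servo_tool:
  moves: [0,0,-0.05,0,0.72,0,0,-0.13,0,0.72,0,0,-0.2,0,0.72,0,0,-0.25,0,0.72,0,0,-0.274,0,0.72,0,0,-0.274,0,0.72,0,0,-0.274,0,0,0,0,-0.274,0,0,0,0,-0.274,0,0,0,0,-0.274,0,0,0,0,-0.274,0,0,0,0,-0.274,0,0]

```text
t: 31.32
eef_pos: [489.8, 277.9, 76.1]
tcp_rot: [3.14, -0.001, 1.57]
ft_force: [-0.2, -0.9, 7.5]
opening: 0.524
grip_force: 30.0
```

servo_tool:
  moves: [0,0,0,0,0,0,0,0,0,0]

```text
t: 31.48
eef_pos: [489.8, 277.9, 76.1]
tcp_rot: [3.14, -0.001, 1.57]
ft_force: [-0.4, -0.5, 6.8]
opening: 0.524
grip_force: 30.0
```

servo_tool:
  moves: [0,0,0.03,0,0,0,0,0.1,0,0,0,-0.02,0.17,0,0,0.01,-0.1,0.175,0,0,0.02,-0.19,0.175,0,0,0.029,-0.28,0.175,0,0,0.029,-0.37,0.175,0,0,0.029,-0.46,0.175,0,0,0.029,-0.55,0.175,0,0,0.029,-0.62,0.175,0,0,0.029,-0.6515,0.175,0,0,0.029,-0.6515,0.175,0,0]

```text
t: 32.48
eef_pos: [500.9, 14.8, 145.1]
tcp_rot: [3.141, 0.0, 1.567]
ft_force: [0.4, -0.3, -1.8]
opening: 0.527
grip_force: 30.0
```

servo_tool:
  moves: [0,0,0,0,0,0,0,-0.04,0,0,0,0,-0.09,0,0,0,0,-0.12,0,0,0,0,-0.138,0,0,0,0,-0.145,0,0,0,0,-0.148,0,0,0,0,-0.15,0,0,0,0,-0.15,0,0]

```text
t: 33.23
eef_pos: [500.4, 18.0, 86.0]
tcp_rot: [-3.141, -0.0, 1.571]
ft_force: [-5.4, 2.0, 8.7]
opening: 0.523
grip_force: 30.0
```

servo_tool:
  moves: [0,0,0.002,0,0.74,0,0,0.002,0,0.74,0,0,0.002,0,0.74,0,0,0.002,0,0.74,0,0,0.002,0,0.74,0,0,0.05,0,0.74,0,0,0.12,0,0.74,0,0,0.19,0,0.74,0,0,0.25,0,0.74]

```text
t: 33.98
eef_pos: [501.0, 17.1, 186.5]
tcp_rot: [3.141, 0.0, 1.57]
ft_force: [0.3, 0.8, 0.0]
opening: 0.741
grip_force: 0.0
```

servo_tool:
  moves: [0.01,0.05,0,0,0.72,0.03,0.13,0,0,0.72,0.06,0.22,0,0,0.72,0.085,0.31,0,0,0.72,0.11,0.4,0,0,0.72,0.135,0.49,0,0,0.72,0.155,0.57,0,0,0.72,0.168,0.6125,0,0,0.72,0.168,0.6125,0,0,0.72,0.168,0.6125,0,0,0.72,0.168,0.6125,0,0,0.72]

```text
t: 34.9
eef_pos: [567.8, 261.5, 184.6]
tcp_rot: [-3.141, 0.0, 1.57]
ft_force: [0.3, -0.2, 0.1]
opening: 0.715
grip_force: 0.0
```

servo_tool:
  moves: [0,0,-0.05,0,0.72,0,0,-0.13,0,0.72,0,0,-0.2,0,0.72,0,0,-0.25,0,0.72,0,0,-0.275,0,0.72,0,0,-0.275,0,0.72,0,0,-0.275,0,0,0,0,-0.275,0,0,0,0,-0.275,0,0,0,0,-0.275,0,0,0,0,-0.275,0,0,0,0,-0.275,0,0]

```text
t: 35.9
eef_pos: [568.7, 262.3, 76.2]
tcp_rot: [3.139, -0.001, 1.57]
ft_force: [-1.0, -2.2, 7.9]
opening: 0.523
grip_force: 30.0
```

servo_tool:
  moves: [0,0,0,0,0,0,0,0,0,0]

```text
t: 36.07
eef_pos: [568.6, 262.3, 76.2]
tcp_rot: [3.14, -0.0, 1.571]
ft_force: [0.6, -0.9, 7.3]
opening: 0.524
grip_force: 30.0
```

servo_tool:
  moves: [0,0,0.03,0,0,0,0,0.1,0,0,-0.01,-0.02,0.17,0,0,-0.04,-0.08,0.175,0,0,-0.07,-0.15,0.175,0,0,-0.1,-0.23,0.175,0,0,-0.13,-0.31,0.175,0,0,-0.15,-0.38,0.175,0,0,-0.165,-0.43,0.175,0,0,-0.167,-0.452,0.175,0,0,-0.167,-0.452,0.175,0,0,-0.167,-0.452,0.175,0,0]

```text
t: 37.07
eef_pos: [501.8, 81.6, 145.4]
tcp_rot: [3.141, -0.0, 1.569]
ft_force: [-0.1, 0.4, -2.5]
opening: 0.525
grip_force: 30.0
```

servo_tool:
  moves: [0,0,0,0,0,0,0,-0.04,0,0,0,0,-0.09,0,0,0,0,-0.12,0,0,0,0,-0.138,0,0,0,0,-0.145,0,0,0,0,-0.148,0,0,0,0,-0.15,0,0,0,0,-0.15,0,0]

```text
t: 37.82
eef_pos: [501.0, 82.1, 86.2]
tcp_rot: [-3.141, -0.0, 1.571]
ft_force: [-5.9, 2.0, 12.0]
opening: 0.525
grip_force: 30.0
```

Contact is felt. Releasing, rising and moving clear to look.

servo_tool:
  moves: [0,0,0.002,0,0.74,0,0,0.002,0,0.74,0,0,0.002,0,0.74,0,0,0.002,0,0.74,0,0,0.002,0,0.74,0,0,0.05,0,0.74,0,0,0.12,0,0.74,0,0,0.19,0,0.74,0,0,0.26,0,0.74]

```text
t: 38.57
eef_pos: [501.1, 81.3, 189.9]
tcp_rot: [-3.141, 0.0, 1.57]
ft_force: [0.5, -0.1, -0.2]
opening: 0.737
grip_force: 0.0
```

servo_tool:
  moves: [-0.02,0.07,0.02,0,0.74,-0.04,0.15,0.04,0,0.74,-0.06,0.23,0.05,0,0.74,-0.08,0.31,0.05,0,0.74,-0.1,0.39,0.05,0,0.74,-0.12,0.47,0.05,0,0.74,-0.14,0.54,0.05,0,0.74,-0.15,0.58,0.05,0,0.74,-0.15,0.58,0.05,0,0.74,-0.15,0.58,0.05,0,0.74]

```text
t: 39.4
eef_pos: [440.9, 313.8, 208.6]
tcp_rot: [-3.141, 0.0, 1.572]
ft_force: [-0.0, -0.3, -0.7]
opening: 0.739
grip_force: 0.0
```

Run:
```python
from h import *
s,ds=read_camera("scene");print(lids("scene",s,cloud("scene",ds),120,160))
p,d=read_camera("top");X=cloud("top",d);print(lids("top",p,X,120,160))
m=(X[...,2]>52)&(X[...,2]<75)&(X[...,1]<-240)&(X[...,1]>-360)&(X[...,0]>360)&(X[...,0]<620); print(cv2.minAreaRect(X[m][:,:2].astype(np.float32)))
cv2.imwrite("pics/f.png",np.vstack([s[100:300,150:550],p[140:290,100:500]]))
```

```text
{'red': (array([501.4, -46.2]), 25.3, array([508.9, -40.8]), 140.2, 424), 'blue': (array([500.4,  18.5]), 25.4, array([508.2,  23. ]), 140.0, 447), 'yellow': (array([501.4,  84.5]), 25.3, array([508.8,  88.4]), 140.1, 518)}
{'red': (array([661.5,  58.4]), 216.1, array([501.8, -47.6]), 141.0, 446), 'blue': (array([500.3,  16.8]), 24.7, array([500.3,  16.6]), 140.9, 440), 'yellow': (array([653.4, 130.6]), 184.2, array([501. ,  81.4]), 140.9, 447)}
((489.2860107421875, -299.0935974121094), (229.75962829589844, 25.883716583251953), 6.569846153259277)
```

View pics/f.png

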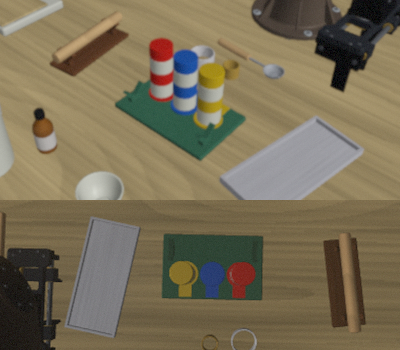

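The jars stand upright on their own coasters ((162,70), (186,82), (211,95) in the upper half), centred within about 1 mm. The pin lies in the rest and the arm is clear.

```bash
python3 -c "from cell import *; print(job_done())"
```

```text
the job is handed in; nothing more can be done
None
```

The job is handed in, with no verdict returned: in the last pictures the pin lies centred in both notches of the rest, each jar stands upright within about 1–3 mm of the centre of its own colour's coaster, and the arm is clear, about 39 s into the 141 s allowed.

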